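# Raise the spark screen till its brake holds and unload the booth turntable

### The job

Lift the booth's clear spark screen by its red handle until its brake takes the weight and it stays up by itself; it must not drop. Then turn the turntable until the handrail foot stands in the middle of the opening, bring the foot out under the screen and set it down gently, upright and flat, in the green tray. Leave the screen standing up and the other things as they are.

Things in the scene. Friction and masses are not known exactly. Their poses are not given: they have to be found in the camera images.
- booth: Blue bench-top grinding booth, fixed, its opening turned towards the robot's left; 470 wide, 410 deep, 300 high; clear sides and back, bars on top; open only in front below the screen, up to a lintel 281 above the bench. Origin on the bench, mid-opening, in the screen's plane; x points into the booth, y left as one looks in, z up. Free inside y -217 to +217; guide channels at y +-222, 606 high.
- screen (a joint): Height (m) the screen is raised: 0 closed (lower edge 14 mm above the bench), at most 0.35. Clear panel in an aluminium frame, 400 wide, 285 high, 14 thick, 0.4 to 0.6 kg, sliding straight up, no counterweight. Only its brake (see strip) holds it, over about 20 mm of travel, centred somewhere from 0.235 to 0.315, not known beforehand; let go lower or higher, it falls shut.
- screen_handle (a point): Middle of the red pull handle on the screen's front: upright round bar 12 mm thick, on two 12 mm legs 54 mm apart, its axis 36 mm out from the plane of the screen towards the robot. This point lies on the bar's axis, 45 mm above the screen's lower edge, 20 mm and more of bar above and below it. Lifting slowly takes 5 to 9 N before the brake bites, 13 to 22 N in it.
- strip (a point): Middle of the left brass friction strip on the screen's frame (one each side, 16 mm long; ramp of 18 mm above, 6 mm below), 240 mm above the screen's lower edge. The screen stays up only while two sprung rubber shoes press on the flat strips. The shoes sit on dark brake blocks clamped to the guide channels, people shift them: 489 to 569 mm above the bench, both alike, height not given.
- turntable (a joint): Angle (rad) through which the turntable has been turned since the start, positive counter-clockwise from above. A round dark steel plate, 310 in diameter, on the booth's floor, stiff by about 0.06 Nm; stays where it is left. The pieces stand on it by friction alone: jerked, they slide.
- turntable_centre (a point): Centre of the turntable, on its upper face (30 mm above the bench), 170 mm inside the plane of the screen.
- post_left (a point): Middle of the top of an orange stop post on the turntable: upright, 16 mm round (black foot ring 26 mm, 4 high), 60 mm high, 125 mm from the turntable's centre. Of the four posts, this is the one at the front left (looking into the booth) at the start. Fixed to the turntable: it may be used to turn it.
- post_right (a point): The same for the post at the front right, looking in, at the start. The other two posts stand further back, 128 degrees either side of the turntable's front.
- loading_point (a point): Point on the turntable's upper face in the middle of the opening, 65 mm inside the plane of the screen, fixed to the booth: where the handrail foot must come before it is lifted.
- foot: The handrail foot: a bright steel plate 90 x 90 x 8 mm with a closed tube stub of 42.4 mm diameter and 56 mm height upright in its middle (64 mm high in all), 0.5 to 0.75 kg. Origin at the middle of the plate's underside; z up. It stands loose on the turntable, 105 mm from the centre, between two posts on the left or right side.
- cleat: An angle cleat in red primer, 90 x 60 mm, 60 mm high, standing loose on the turntable opposite the foot. It stays on the turntable. Origin at the middle of its underside.
- tray: Green steel tray for finished pieces, fixed on the bench, 180 x 180 mm outside, 30 high, walls and floor 3 mm. Origin in the middle of its underside; z up.
- tray_in (a point): Middle of the tray's inner floor.
- bin: Red bin of offcuts, 150 x 120 mm, 70 high, on the bench near the tray. Origin at the middle of its underside. Leave it alone.
- grinder: Red angle grinder, about 300 mm long, lying on the left of the bench. Leave it alone.
Things that resemble listed ones, but are neither listed nor needed, are in the scene too. Several things have the shape of the foot; the one meant has the colours described above.

How it is judged:
On the way, in this order (a step that is already met when the one before it is completed fails the run):
1. the screen is up and stays by itself: raised more than 180 mm, at rest, the robot touching nothing (value of joint screen above 0.18 m and velocity of joint screen between -0.01 and 0.01 m/s and contact force between each of the fingers, the arm and anything else below 0.1 N), for 0.4 s.
2. the turntable has been turned so that the foot, standing on it, is within 35 mm of the loading point (horizontal distance between foot and loading_point below 0.035 m and z of foot in the frame of loading_point below 0.006 m and angle between foot's own z axis and vertical below 0.1 rad and (value of joint turntable above 0.6 rad or value of joint turntable below -0.6 rad)), for 0.2 s.
At the end, for the whole second after the job is handed in: The handrail foot stands upright (within 0.08 rad) and at rest flat on the tray's floor (its underside within 6 mm of it), its middle within 60 mm of the tray's middle; the screen still stands by itself, at rest, raised more than 180 mm (horizontal distance between foot and tray_in below 0.06 m and z of foot in the frame of tray_in below 0.006 m and angle between foot's own z axis and vertical below 0.08 rad and linear speed of foot below 0.02 m/s and value of joint screen above 0.18 m and velocity of joint screen between -0.01 and 0.01 m/s); the robot touches nothing.
It fails at once if the screen is let drop (it comes down faster than 0.25 m/s) (velocity of joint screen below -0.25 m/s).
It fails at once if the foot is tipped over (angle between foot's own z axis and vertical above 0.7 rad).
It fails at once if the foot is dropped into the tray (contact over 90 N) (contact force between foot and tray above 90 N).
It fails at once if the cleat is tipped or knocked off the turntable (angle between cleat's own z axis and vertical above 0.4 rad or horizontal distance between cleat and turntable_centre above 0.15 m).
It fails at once if the bin or grinder is moved more than 40 mm (distance of any of bin, grinder from where it was at the start of the episode above 0.04 m).
It also fails if it takes over 69 s, if anything falls off the work surface, if the arm or the gripper's body presses on something with over 40 N, if the wrist force passes 120 N, or if a joint passes its speed limit or range.

### The arm

A 6-joint arm with a two-finger parallel gripper is mounted at the origin on the work surface. World frame = base frame: x ahead of the robot, y to its left, z up, the work surface at z = 0. Lengths are in m, angles in rad, forces in N, time in s.
With the tool pointing down it reaches from about 0.35 to 0.875 m from the base axis. Payload 4.2 kg.
Tool frame: the origin (TCP) lies at the very end of the fingers, on their centre line; the grasp point (between the pads) lies 19 mm behind it; z points along the fingers, x is the direction in which the jaws open and shut, and the axes are right-handed (so a half turn about z gives the same grasp; the last joint's range is limited). The gripper opens to 87 mm and grips with 3 to 60 N. Pads are 19 mm wide; open, the fingers measure 117 mm over their backs; the gripper's body (75 mm by 190 mm) begins 51 mm behind the grasp point.
Start: joints at [1.491, 0.385, 0.008, 0, -1.194, -0.259], TCP at [0.208, 0.589, 0.223] pointing down, gripper open.
Joint ranges: [-3.14, 3.14], [-1.21, 2.06], [-1.07, 1.41], [-3.16, 2.05], [-2.99, -0.16], [-3.1, 3.1]. Speed limits (rad/s): [2.79, 2.79, 3.14, 3.14, 3.14, 3.14].

### API

Orientations are given as a rotation vector (axis times angle).
In Python, from cell import ctrl gives the robot as it stands.
- The arm moves only by the tool jog_arm, never from a script. Its argument "motion" is a list of rows, each a list of 6 numbers: the shift along the tool's x, y, z in cm, then the turn, a rotation vector about the tool's x, y, z in rad. In form: [[tx, ty, tz, ax, ay, az], ...]. A call has 1 to 8 rows; each row is the pose to reach, as a shift and turn from the pose commanded when the call began, along the tool's axes at that moment; what a row does not reach only later rows make up. A row lasts 1/12 s, in which the tool goes at most 41.7 mm and 7.16 degrees, less where a joint would pass 70% of its speed; a pose out of reach is approached as far as the arm can. A call with a gripper value outside its range is refused whole. "fingers" is the closure, from -1 (fully open) to 1 (shut), set as the call begins (left out, the last holds). The fingers move at their own pace and stop on an object; "squeeze" is the grip in N (left out, the last holds). Time passes only in rows, so rows that repeat a pose let the fingers close. It gives the time, the measured TCP pose, the force and the opening at its end, in the units of the state.
- ctrl.get_state(): the state, without advancing time (a new reading comes with each control period).
- ctrl.get_image(name): name is "side" or "top"; returns a dict with "pixels" (384x512x3 uint8, blue, green, red), "mtx" (3x3 intrinsics, pixels), "R" (3x3) and "t" (3): a world point X has camera coordinates R X + t. Camera axes: x right, y down, z forward; pixel columns grow to the right and rows downward; lengths in m; the calibration is good to about 2 mm. A picture is of the moment at which its call begins. There is no depth.
- ctrl.sign_off(): hands the job in, once; it reports no verdict.
Trained networks look in a picture, given as the dict that the camera call returned (one of the last four; its "shot" number tells which), for a name from the list of things; names that differ only in an ending like _2 or _b are one class to them, and where a whole thing is asked for, a point or a joint stands for the part that bears it (a point fixed in the world has none). Each returns a list of dicts, best first, with "conf" (0 to 1); they miss things now and then, are a little off and sometimes report something else, mostly with a low value. They report only what shows in the picture. A call takes as long as a camera call. They do not tell look-alikes from the thing itself.
- ctrl.find_in(picture, thing): "pixel" ([column, row] in pixels, amid what is visible of it).
The state is a dict: "time": time; "q": joint angles; "qvel": joint speeds; "joint_efforts": joint torques, N m; "ee_pos": TCP position; "ee_rot": TCP orientation; "ft_force": force on the tool from outside, world axes, zero at the start; "moment": the same for the moment, N m; "finger_gap": finger opening in m.
Only numpy, scipy, OpenCV 4.12 (cv2) and the standard library are available. Lean on these libraries where they do the work, as an engineer would, in place of code of your own. Each camera call takes 0.05 s, during which the arm holds its last target. There are 200 camera calls.

## Working session

There is one attempt and no reset: what is moved stays moved. The work goes in short steps, Python scripts to look and compute and a tool call to move; the robot and the scene stay as the last step left them, time stands still between calls to the robot, and variables do not carry over. Pictures are saved under pics/ and viewed, about 8 in all and at most 12, crops included, and the job is handed in when it is done.

Besides the shell and the picture viewer there is one more tool, called after "Call:" in YAML: its name, and indented under it one key for each argument. jog_arm: Moves the arm, as the interface text tells. Its arguments: {"type":"object","properties":{"motion":{"type":"array","items":{"type":"array","items":{"type":"number"}}},"fingers":{"type":"number"},"squeeze":{"type":"number"}},"required":["motion"]}

```bash
mkdir -p pics; ls; cat > h.py <<'E'
import numpy as np, cv2
from cell import ctrl
def snap(name,fn):
    im=ctrl.get_image(name); cv2.imwrite('pics/'+fn,np.array(im['pixels'])); return im
def ray(im,px):
    R=np.array(im['R']);t=np.array(im['t']);K=np.array(im['mtx'])
    d=R.T@np.linalg.solve(K,[px[0],px[1],1.]); c=-R.T@t
    return c,d/np.linalg.norm(d)
def at_z(im,px,z):
    c,d=ray(im,px); return c+d*(z-c[2])/d[2]
def tri(i1,p1,i2,p2):
    c1,d1=ray(i1,p1);c2,d2=ray(i2,p2)
    s=np.linalg.lstsq(np.c_[d1,-d2],c2-c1,rcond=None)[0]
    a,b=c1+s[0]*d1,c2+s[1]*d2
    return (a+b)/2,np.linalg.norm(a-b)
def proj(im,X):
    p=np.array(im['mtx'])@(np.array(im['R'])@np.array(X)+np.array(im['t'])); return p[:2]/p[2]
E
python3 - <<'E'
from h import *
np.set_printoptions(precision=3,suppress=True)
ims={n:snap(n,n+'0.png') for n in('side','top')}
for n,im in ims.items():
    print(n,'cam',ray(im,(256,192)))
    for th in 'booth screen_handle strip turntable post_left foot cleat tray bin grinder'.split():
        print(th,[(np.round(f['pixel'],1).tolist(),round(f['conf'],2)) for f in ctrl.find_in(im,th)][:6])
print(ctrl.get_state())
cv2.imwrite('pics/both0.png',np.vstack([ims['side']['pixels'],ims['top']['pixels']])) 
E
```

```text
pics
side cam (array([ 0.522, -0.557,  1.662]), array([ 0.004,  0.341, -0.94 ]))
booth [([317.2, 219.7], 0.73)]
screen_handle [([284.0, 205.0], 0.75)]
strip [([282.5, 205.4], 0.97)]
turntable [([299.5, 260.5], 0.63)]
post_left [([299.4, 257.4], 0.73), ([315.3, 222.7], 0.71)]
foot [([268.1, 260.5], 0.94), ([275.1, 372.9], 0.88), ([205.6, 347.5], 0.75), ([299.4, 256.8], 0.73)]
cleat [([325.7, 242.6], 0.81)]
tray [([278.1, 141.8], 0.69)]
bin [([219.0, 130.4], 0.85)]
grinder [([228.5, 73.9], 0.96)]
top cam (array([ 0.28 , -0.012,  1.806]), array([ 0.155, -0.032, -0.987]))
booth [([292.2, 130.2], 0.72)]
screen_handle [([247.6, 164.2], 0.94)]
strip [([248.5, 163.6], 0.65)]
turntable [([300.0, 162.0], 0.82)]
post_left [([298.4, 168.3], 0.88)]
foot [([295.1, 192.3], 0.66), ([377.9, 194.6], 0.66), ([360.3, 248.5], 0.58), ([298.0, 136.6], 0.21)]
cleat [([278.7, 145.6], 0.5)]
tray [([179.6, 175.4], 0.95), ([297.6, 134.9], 0.37)]
bin [([166.5, 230.2], 0.8)]
grinder [([109.7, 223.8], 0.66), ([298.0, 135.1], 0.39)]
{'time': 1.1, 'q': array([ 1.491,  0.385,  0.008,  0.   , -1.194, -0.259]), 'qvel': array([ 0.   , -0.   , -0.003,  0.   , -0.   , -0.001]), 'joint_efforts': array([  0.002, -39.048,  18.762,   4.224,   0.015,  -0.   ]), 'ee_pos': array([0.208, 0.589, 0.223]), 'ee_rot': array([-1.815,  2.564,  0.   ]), 'ft_force': array([ 0.28 ,  0.317, -0.044]), 'moment': array([ 0.001, -0.088,  0.   ]), 'finger_gap': 0.0876800858307429}
```

View pics/side0.png

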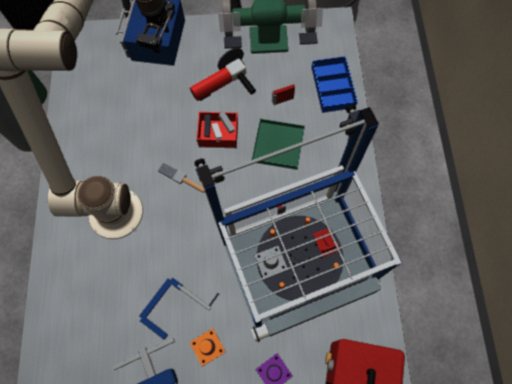

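View pics/top0.png

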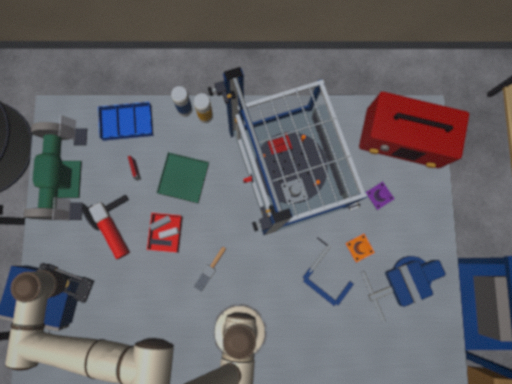

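Side view: the booth spans about (200–400, 110–340), with the handle at (281,210). The bright steel foot is on the turntable at (268,260) and the red cleat at (325,242). The green tray is at (278,143) and the bin at (218,130). Foot look-alikes are the orange one (208,347) and the purple one (275,371), both outside the booth, so I choose the steel one. I'll check it in a close crop.

```bash
python3 - <<'E'
from h import *
a=cv2.imread('pics/side0.png')[100:345,185:410]; b=cv2.imread('pics/top0.png')[60:240,205:375]
a=cv2.resize(a,None,fx=2.44,fy=2.44,interpolation=3)
b=cv2.resize(b,None,fx=3.3,fy=3.3,interpolation=3)
cv2.imwrite('pics/c1.png',a); cv2.imwrite('pics/c2.png',b);print(a.shape,b.shape)
h=max(a.shape[0],b.shape[0]); 
c=np.zeros((h,a.shape[1]+b.shape[1],3),np.uint8); c[:a.shape[0],:a.shape[1]]=a; c[:b.shape[0],a.shape[1]:]=b
s=800/c.shape[1]; cv2.imwrite('pics/c.png',cv2.resize(c,None,fx=s,fy=s))
E
```

```text
(598, 549, 3) (594, 561, 3)
```

View pics/c1.png

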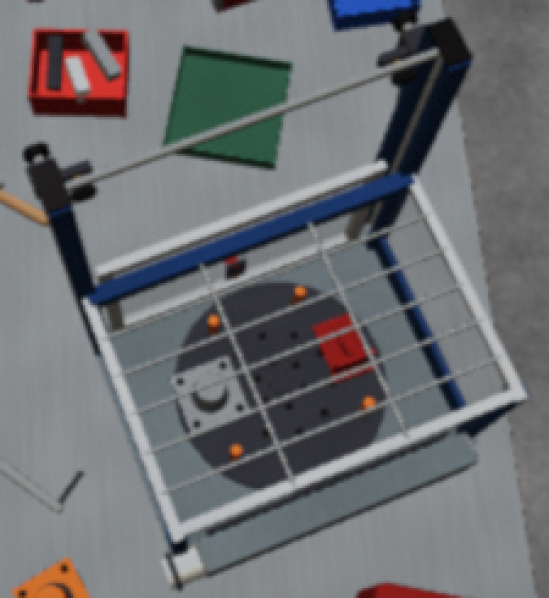

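View pics/c2.png

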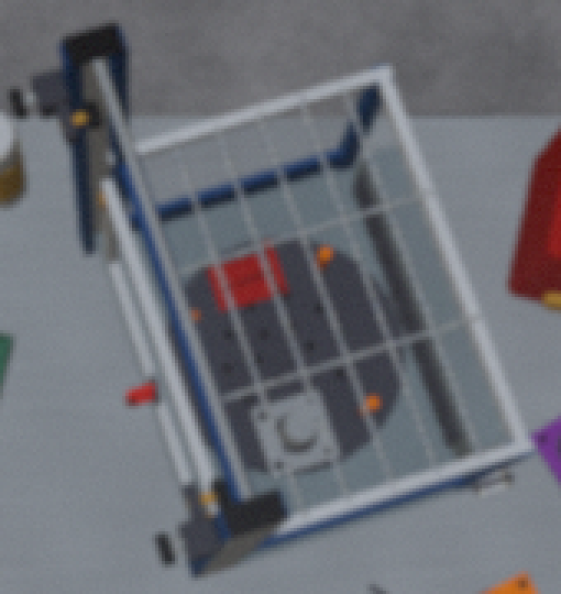

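```bash
python3 - <<'E'
from h import *
import json
np.set_printoptions(precision=4,suppress=True)
im={n:ctrl.get_image(n) for n in('side','top')}
def cent(n,box,lo,hi):
    hsv=cv2.cvtColor(im[n]['pixels'],cv2.COLOR_BGR2HSV); m=cv2.inRange(hsv,np.array(lo),np.array(hi))
    x0,y0,x1,y1=box; k,lab,st,ce=cv2.connectedComponentsWithStats(m[y0:y1,x0:x1])
    return [(st[i,4],ce[i]+[x0,y0],st[i,:4].tolist()) for i in range(1,k) if st[i,4]>=3]
S=lambda x,y:(185+x/2.44,100+y/2.44); T=lambda x,y:(205+x/3.3,60+y/3.3)
for n,box in(('side',(250,205,350,300)),('top',(255,115,335,210))):
    for a,c,b in cent(n,box,(6,120,110),(18,255,255)): print('post',n,a,c,at_z(im[n],c,.085))
for n,box in(('side',(265,195,300,222)),('top',(235,165,260,195))):
    for a,c,b in cent(n,box,(0,90,40),(5,255,255))+cent(n,box,(172,90,40),(180,255,255)): print('red',n,a,c,b)
print('handle tri',tri(im['side'],S(233,267),im['top'],T(140,393)))
print('tube top side',at_z(im['side'],S(210,390),.094),'top',at_z(im['top'],T(295,430),.094))
for nm,s,t in(('guideL top',S(452,45),T(93,42)),('guideR top',S(50,190),T(250,520)),('knobL',S(403,20),T(17,103)),('knobR',S(37,152),T(166,548)),('blockL',S(400,52),T(48,92)),('blockR',S(78,182),T(205,540))):
    print(nm,tri(im['side'],s,im['top'],t))
for n in im:
    for th in('tray','bin'):
        print(n,th,at_z(im[n],ctrl.find_in(im[n],th)[0]['pixel'],.0))
    for a,c,b in cent(n,(100,100,330,210),(50,80,40),(85,255,255)):
        if a>200: print('green',n,a,c,b,at_z(im[n],c,.01))
E
```

```text
post side 18 [307.5556 218.8889] [ 0.7039 -0.0959  0.085 ]
post side 21 [272. 231.] [ 0.5759 -0.1321  0.085 ]
post side 20 [335.75 264.25] [ 0.7844 -0.262   0.085 ]
post side 22 [281.1364 284.    ] [ 0.594 -0.317  0.085]
post top 20 [302.75 136.95] [ 0.78   -0.2621  0.085 ]
post top 15 [317.6 181.4] [ 0.5936 -0.3179  0.085 ]
red side 6 [279.5 206.5] [13, 11, 4, 2]
red side 8 [278.625 206.25 ] [12, 10, 5, 4]
red top 20 [247.7 179. ] [10, 12, 7, 5]
red top 7 [250.2857 176.8571] [14, 11, 3, 3]
red top 8 [244.  179.5] [8, 13, 3, 4]
red top 5 [249.  180.8] [12, 15, 5, 2]
handle tri (array([ 0.6152, -0.0344,  0.0201]), np.float64(0.0003063848848041067))
tube top side [ 0.5656 -0.2351  0.094 ] top [ 0.5556 -0.222   0.094 ]
guideL top (array([0.832 , 0.015 , 0.5922]), np.float64(0.0018235730033928897))
guideR top (array([ 0.4008, -0.1207,  0.5831]), np.float64(0.004889929763338609))
knobL (array([0.8017, 0.0884, 0.5219]), np.float64(0.0007493900691888749))
knobR (array([ 0.3811, -0.0503,  0.5222]), np.float64(0.004126535735888064))
blockL (array([0.8043, 0.0558, 0.5169]), np.float64(0.01989127486180516))
blockR (array([ 0.4066, -0.0819,  0.4919]), np.float64(0.03748552490700108))
side tray [0.6335 0.2527 0.    ]
side bin [0.3996 0.3103 0.    ]
green side 1164 [275.421  137.5739] [153, 21, 51, 38] [0.6177 0.266  0.01  ]
green side 391 [285.7877 158.1841] [163, 47, 38, 21] [0.6515 0.175  0.01  ]
top tray [0.6372 0.2535 0.    ]
top bin [0.3927 0.3104 0.    ]
green top 1652 [182.6096 177.414 ] [58, 54, 50, 48] [0.6244 0.2399 0.01  ]
```

```bash
cat >> h.py <<'E'
th=np.deg2rad(16.3); BX=np.array([np.sin(th),-np.cos(th),0]); BY=np.array([np.cos(th),np.sin(th),0]); BO=np.array([.620,-.053,0])
def B(x,y,z): return BO+x*BX+y*BY+np.array([0,0,z])
E
python3 - <<'E'
from h import *
np.set_printoptions(precision=3,suppress=True)
im={n:ctrl.get_image(n) for n in('side','top')}
for n in im:
  for y in(0,.02,-.02):
    print(n,y,*[proj(im[n],B(-.036,y,z)) for z in(.012,.059,.106)], 'leg',proj(im[n],B(-.007,y,.086)))
print('tray',at_z(im['side'],(278.7,142.9),.02),at_z(im['top'],(183,177.5),.02))
print('foot',at_z(im['side'],(185+209/2.44,100+395/2.44),.06), B(.17,-.105,0))
from scipy.spatial.transform import Rotation as Rn
s=ctrl.get_state(); R0=Rn.from_rotvec(s['ee_rot']).as_matrix(); print(R0)
a=np.deg2rad(40)
z=BX*np.cos(a)+np.array([0,0,-np.sin(a)])
for sg in(1,-1):
    x=sg*BY; Rt=np.c_[x,np.cross(z,x),z]; print(sg,Rt, 'tool turn',Rn.from_matrix(R0.T@Rt).as_rotvec())
b=im['top']['pixels'][150:210,225:280]; cv2.imwrite('pics/h.png',np.hstack([cv2.resize(b,(400,436),interpolation=2),cv2.resize(im['side']['pixels'][185:225,262:302],(400,436),interpolation=2)]))
E
```

```text
side 0 [278.73  206.082] [279.107 202.03 ] [279.504 197.762] leg [282.193 206.865]
side 0.02 [283.758 204.348] [284.265 200.257] [284.8   195.947] leg [287.456 205.048]
side -0.02 [273.689 207.82 ] [273.935 203.808] [274.194 199.582] leg [276.917 208.688]
top 0 [243.642 180.701] [243.683 178.636] [243.726 176.462] leg [250.564 175.432]
top 0.02 [242.314 176.239] [242.32  174.062] [242.327 171.769] leg [249.169 170.799]
top -0.02 [244.976 185.178] [245.051 183.227] [245.131 181.171] leg [251.965 180.083]
tray [0.628 0.237 0.02 ] [0.622 0.237 0.02 ]
foot [ 0.565 -0.235  0.06 ] [ 0.567 -0.246  0.   ]
[[-0.332 -0.943  0.   ]
 [-0.943  0.332  0.   ]
 [-0.    -0.    -1.   ]]
1 [[ 0.96   0.18   0.215]
 [ 0.281 -0.617 -0.735]
 [ 0.     0.766 -0.643]] tool turn [-0.485  0.945 -2.028]
-1 [[-0.96  -0.18   0.215]
 [-0.281  0.617 -0.735]
 [-0.    -0.766 -0.643]] tool turn [0.805 0.413 0.885]
```

View pics/h.png

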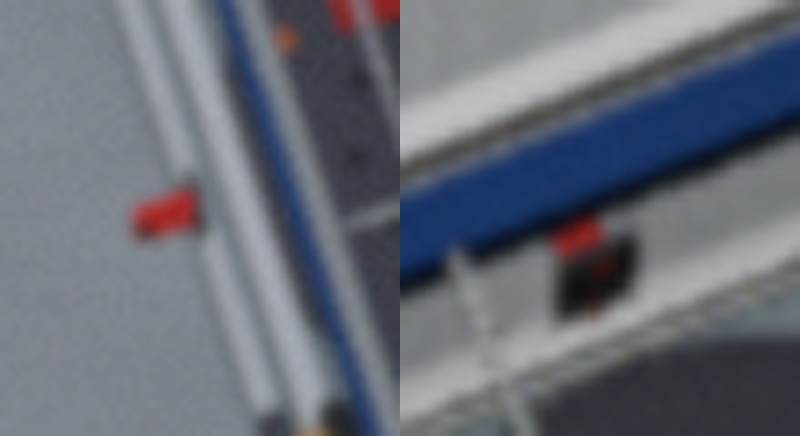

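```bash
cat >> h.py <<'E'
from scipy.spatial.transform import Rotation as Rn
np.set_printoptions(precision=3,suppress=True)
def Rtool(down_deg,yaw_deg=0,sg=-1):
    "tool pointing into booth, tilted below horizontal; yaw about vertical"
    a=np.deg2rad(down_deg); z=BX*np.cos(a)-np.array([0,0,np.sin(a)]); x=sg*BY
    M=np.c_[x,np.cross(z,x),z]; return Rn.from_euler('z',yaw_deg,degrees=True).as_matrix()@M
def row(tcp,M,R0=None,p0=None):
    s=ctrl.get_state()
    if R0 is None: R0=Rn.from_rotvec(s['ee_rot']).as_matrix(); p0=s['ee_pos']
    return np.round(np.r_[100*R0.T@(np.array(tcp)-p0),Rn.from_matrix(R0.T@M).as_rotvec()],3).tolist()
def st():
    s=ctrl.get_state(); M=Rn.from_rotvec(s['ee_rot']).as_matrix(); g=s['ee_pos']-.019*M[:,2]
    d=g-BO; print('t',round(s['time'],2),'q',s['q'],'tcp',s['ee_pos'],'grasp booth',np.array([d@BX,d@BY,d[2]]),'F',s['ft_force'],'gap',s['finger_gap'],'zdir',M[:,2])
E
python3 - <<'E'
from h import *
M=Rtool(40); g=B(-.036,-.004,.059); p=g+.019*M[:,2]
w=p-.14*M[:,2]; print(p,w,row(w,M))
E
```

```text
[ 0.61  -0.034  0.047] [0.58  0.069 0.137] [36.674, -52.402, 8.578, 0.805, 0.413, 0.885]
```

Call:
jog_arm:
  motion:
    - [36.7, -52.4, 0, 0.805, 0.413, 0.885]
    - [36.7, -52.4, 0, 0.805, 0.413, 0.885]
    - [36.7, -52.4, 0, 0.805, 0.413, 0.885]
    - [36.7, -52.4, 0, 0.805, 0.413, 0.885]
    - [36.7, -52.4, 0, 0.805, 0.413, 0.885]
    - [36.7, -52.4, 0, 0.805, 0.413, 0.885]
    - [36.7, -52.4, 0, 0.805, 0.413, 0.885]
    - [36.7, -52.4, 0, 0.805, 0.413, 0.885]
  fingers: -1

```text
time: 2.17
ee_pos: [0.4024, 0.3173, 0.2232]
ee_rot: [-0.706, 2.772, -1.037]
ft_force: [-0.6, -0.7, 0.8]
finger_gap: 0.0869
```

```bash
python3 - <<'E'
from h import *
st(); M=Rtool(40); g=B(-.036,-.004,.059); p=g+.019*M[:,2]
w=p-.14*M[:,2]; print(row(w,M))
E
```

```text
t 2.17 q [ 1.236  0.393 -0.325  0.45  -1.431 -0.935] tcp [0.402 0.317 0.223] grasp booth [-0.429 -0.106  0.238] F [-0.609 -0.699  0.821] gap 0.08685360872339734 zdir [ 0.248 -0.597 -0.763]
[-5.063, -17.714, 25.797, 0.166, 0.087, 0.182]
```

Call:
jog_arm:
  motion:
    - [-5.1, -17.7, 25.8, 0.166, 0.087, 0.182]
    - [-5.1, -17.7, 25.8, 0.166, 0.087, 0.182]
    - [-5.1, -17.7, 25.8, 0.166, 0.087, 0.182]
    - [-5.1, -17.7, 25.8, 0.166, 0.087, 0.182]
    - [-5.1, -17.7, 25.8, 0.166, 0.087, 0.182]
    - [-5.1, -17.7, 25.8, 0.166, 0.087, 0.182]
    - [-5.1, -17.7, 25.8, 0.166, 0.087, 0.182]
    - [-5.1, -17.7, 25.8, 0.166, 0.087, 0.182]

```text
time: 2.83
ee_pos: [0.5803, 0.0679, 0.1337]
ee_rot: [-0.392, 2.721, -1.267]
ft_force: [0.1, 0.4, -0.4]
finger_gap: 0.0872
```

Call:
jog_arm:
  motion:
    - [0, 0, 0, 0, 0, 0]
    - [0, 0, 0, 0, 0, 0]

```text
time: 3.0
ee_pos: [0.5801, 0.0696, 0.1345]
ee_rot: [-0.391, 2.72, -1.266]
ft_force: [-1.0, -0.1, -0.0]
finger_gap: 0.0872
```

```bash
python3 - <<'E'
from h import *
st(); M=Rtool(40); g=B(-.036,-.004,.059); p=g+.019*M[:,2]
print(row(p,M)); im=[snap('side','s1.png'),snap('top','t1.png')]
a=im[0]['pixels'][130:290,200:400];b=im[1]['pixels'][80:240,180:380]
cv2.imwrite('pics/n1.png',cv2.resize(np.hstack([a,b]),(800,320),interpolation=3))
for i in im: print(proj(i,B(-.036,-.004,.059)))
E
```

```text
t 3.0 q [ 0.689  0.522 -0.574  0.893 -1.122 -1.082] tcp [0.58  0.07  0.135] grasp booth [-0.143 -0.004  0.147] F [-1.035 -0.085 -0.014] gap 0.08723372943674709 zdir [ 0.212 -0.735 -0.644]
[-0.034, -0.214, 13.869, 0.002, -0.003, 0.003]
[278.074 202.386]
[243.956 179.553]
```

View pics/n1.png

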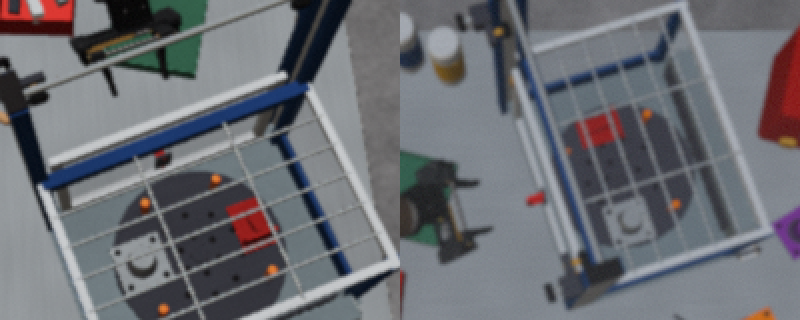

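The open fingers straddle the line to the red handle (left panel (160,155), right panel (536,198)), so I approach.

Call:
jog_arm:
  motion:
    - [0, 0, 3, 0, 0, 0]
    - [0, -0.1, 6, 0, 0, 0]
    - [0, -0.2, 8.5, 0, 0, 0]
    - [0, -0.2, 10.5, 0, 0, 0]
    - [0, -0.2, 12, 0, 0, 0]
    - [0, -0.2, 13.2, 0, 0, 0]
    - [0, -0.2, 13.9, 0, 0, 0]
    - [0, -0.2, 13.9, 0, 0, 0]

```text
time: 3.77
ee_pos: [0.6099, -0.0318, 0.0465]
ee_rot: [-0.395, 2.719, -1.265]
ft_force: [-0.3, -0.1, 0.0]
finger_gap: 0.0871
```

Call:
jog_arm:
  motion:
    - [0, 0, 0, 0, 0, 0]
    - [0, 0, 0, 0, 0, 0]
    - [0, 0, 0, 0, 0, 0]
    - [0, 0, 0, 0, 0, 0]
    - [0, 0, 0, 0, 0, 0]
    - [0, 0, 0, 0, 0, 0]
  fingers: 1
  squeeze: 40

```text
time: 4.27
ee_pos: [0.6101, -0.0315, 0.0471]
ee_rot: [-0.395, 2.718, -1.264]
ft_force: [-0.5, 0.2, 0.4]
finger_gap: 0.0549
```

```bash
python3 - <<'E'
from h import *
st(); s=ctrl.get_state(); p=s['ee_pos']; M=Rn.from_rotvec(s['ee_rot']).as_matrix(); print(M.T@[0,0,1],s['moment'])
E
```

```text
t 4.27 q [ 0.431  0.623 -0.712  1.241 -0.926 -1.274] tcp [ 0.61  -0.032  0.047] grasp booth [-0.038 -0.003  0.059] F [-0.454  0.215  0.439] gap 0.05494830193549148 zdir [ 0.215 -0.734 -0.645]
[ 0.003 -0.764 -0.645] [ 1.527  0.431 -0.024]
```

Fingers are still closing at about 65 mm/s.

Call:
jog_arm:
  motion:
    - [0, 0, 0, 0, 0, 0]
    - [0, 0, 0, 0, 0, 0]
    - [0, 0, 0, 0, 0, 0]
    - [0, 0, 0, 0, 0, 0]
    - [0, 0, 0, 0, 0, 0]
    - [0, 0, 0, 0, 0, 0]
    - [0, 0, 0, 0, 0, 0]
    - [0, 0, 0, 0, 0, 0]

```text
time: 4.93
ee_pos: [0.6083, -0.033, 0.0466]
ee_rot: [-0.394, 2.72, -1.268]
ft_force: [-5.4, 0.6, 3.4]
finger_gap: 0.0108
```

Call:
jog_arm:
  motion:
    - [0, 0, 0, 0, 0, 0]
    - [0, 0, 0, 0, 0, 0]

```text
time: 5.1
ee_pos: [0.6083, -0.033, 0.0467]
ee_rot: [-0.394, 2.72, -1.268]
ft_force: [-4.2, 1.1, 2.0]
finger_gap: 0.0106
```

Call:
jog_arm:
  motion:
    - [0.2, -0.38, -0.32, 0, 0, 0]
    - [0.2, -1.15, -0.97, 0, 0, 0]
    - [0.2, -2.3, -1.94, 0, 0, 0]
    - [0.2, -3.44, -2.9, 0, 0, 0]
    - [0.2, -4.58, -3.87, 0, 0, 0]
    - [0.2, -5.73, -4.84, 0, 0, 0]
    - [0.2, -6.88, -5.8, 0, 0, 0]
    - [0.2, -7.64, -6.45, 0, 0, 0]

```text
time: 5.77
ee_pos: [0.6082, -0.0328, 0.1464]
ee_rot: [-0.393, 2.721, -1.261]
ft_force: [6.8, -5.9, -8.0]
finger_gap: 0.0106
```

Call:
jog_arm:
  motion:
    - [0, -0.76, -0.65, 0, 0, 0]
    - [0, -1.9, -1.6, 0, 0, 0]
    - [0, -3.06, -2.58, 0, 0, 0]
    - [0, -4.2, -3.55, 0, 0, 0]
    - [0, -5.35, -4.5, 0, 0, 0]
    - [0, -6.5, -5.5, 0, 0, 0]
    - [0, -7.26, -6.13, 0, 0, 0]
    - [0, -7.64, -6.45, 0, 0, 0]

```text
time: 6.43
ee_pos: [0.6082, -0.0329, 0.2461]
ee_rot: [-0.393, 2.721, -1.262]
ft_force: [5.7, -4.7, -7.7]
finger_gap: 0.0107
```

```bash
python3 - <<'E'
from h import *
st(); s=ctrl.get_state(); p=s['ee_pos']; M=Rn.from_rotvec(s['ee_rot']).as_matrix(); print(M.T@[0,0,1],s['moment'])
im=snap('side','s2.png'); a=im['pixels'][80:290,170:400]; cv2.imwrite('pics/n2.png',cv2.resize(a,None,fx=2.6,fy=2.6,interpolation=3))
E
```

```text
t 6.43 q [ 0.503  0.364 -0.521  0.944 -1.165 -0.828] tcp [ 0.608 -0.033  0.246] grasp booth [-0.037 -0.006  0.258] F [ 5.664 -4.723 -7.696] gap 0.010679002654250279 zdir [ 0.212 -0.733 -0.647]
[ 0.004 -0.763 -0.647] [ 2.053 -0.209  0.79 ]
```

View pics/n2.png

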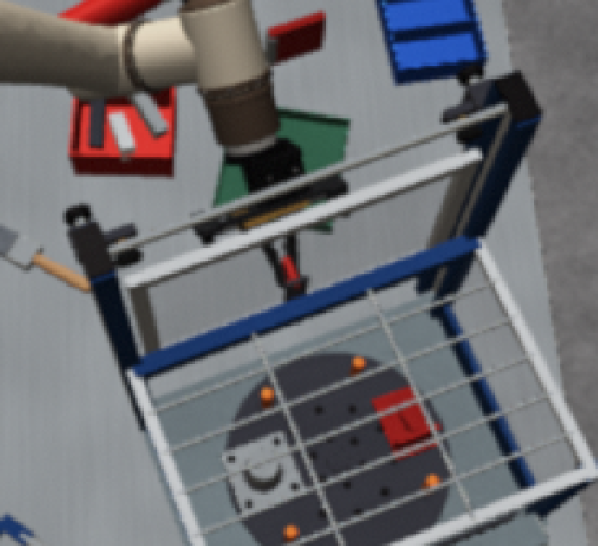

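Raised 0.199 m so far, carrying about 7.7 N, and the grip is good. I continue in fine steps to feel for the brake.

Call:
jog_arm:
  motion:
    - [0, -0.76, -0.65, 0, 0, 0]
    - [0, -1.53, -1.3, 0, 0, 0]

```text
time: 6.65
ee_pos: [0.6082, -0.0329, 0.2646]
ee_rot: [-0.396, 2.723, -1.263]
ft_force: [5.8, -4.8, -7.5]
finger_gap: 0.0104
```

Call:
jog_arm:
  motion:
    - [0, -0.38, -0.32, 0, 0, 0]
    - [0, -0.76, -0.65, 0, 0, 0]

```text
time: 6.82
ee_pos: [0.6082, -0.0329, 0.2751]
ee_rot: [-0.394, 2.722, -1.263]
ft_force: [5.3, -5.8, -7.5]
finger_gap: 0.0105
```

Call:
jog_arm:
  motion:
    - [0, -0.38, -0.32, 0, 0, 0]
    - [0, -0.76, -0.65, 0, 0, 0]

```text
time: 6.98
ee_pos: [0.6082, -0.0329, 0.2848]
ee_rot: [-0.395, 2.722, -1.264]
ft_force: [6.4, -6.8, -6.4]
finger_gap: 0.0104
```

Call:
jog_arm:
  motion:
    - [0, -0.23, -0.19, 0, 0, 0]
    - [0, -0.46, -0.39, 0, 0, 0]

```text
time: 7.15
ee_pos: [0.6082, -0.0329, 0.2908]
ee_rot: [-0.395, 2.722, -1.264]
ft_force: [5.4, -7.3, -6.8]
finger_gap: 0.0106
```

Call:
jog_arm:
  motion:
    - [0, -0.23, -0.19, 0, 0, 0]
    - [0, -0.46, -0.39, 0, 0, 0]

```text
time: 7.32
ee_pos: [0.6081, -0.0328, 0.2949]
ee_rot: [-0.396, 2.725, -1.261]
ft_force: [9.2, -9.0, -13.5]
finger_gap: 0.0105
```

Force jumps at TCP z ≈ 0.293 (raise ≈ 0.246), which should be the start of the ramp.

Call:
jog_arm:
  motion:
    - [0, -0.19, -0.16, 0, 0, 0]
    - [0, -0.38, -0.32, 0, 0, 0]

```text
time: 7.48
ee_pos: [0.6081, -0.0328, 0.299]
ee_rot: [-0.397, 2.726, -1.26]
ft_force: [9.2, -8.6, -14.9]
finger_gap: 0.0101
```

Call:
jog_arm:
  motion:
    - [0, -0.19, -0.16, 0, 0, 0]
    - [0, -0.38, -0.32, 0, 0, 0]

```text
time: 7.65
ee_pos: [0.6081, -0.0328, 0.3031]
ee_rot: [-0.398, 2.727, -1.26]
ft_force: [10.4, -8.9, -16.1]
finger_gap: 0.0105
```

Call:
jog_arm:
  motion:
    - [0, -0.19, -0.16, 0, 0, 0]
    - [0, -0.38, -0.32, 0, 0, 0]

```text
time: 7.82
ee_pos: [0.6081, -0.0328, 0.3077]
ee_rot: [-0.398, 2.727, -1.26]
ft_force: [10.3, -7.9, -14.6]
finger_gap: 0.0106
```

Call:
jog_arm:
  motion:
    - [0, -0.19, -0.16, 0, 0, 0]
    - [0, -0.38, -0.32, 0, 0, 0]

```text
time: 7.98
ee_pos: [0.6081, -0.0328, 0.3133]
ee_rot: [-0.398, 2.726, -1.261]
ft_force: [9.3, -8.5, -14.2]
finger_gap: 0.0105
```

Call:
jog_arm:
  motion:
    - [0, -0.1, -0.08, 0, 0, 0]
    - [0, -0.23, -0.19, 0, 0, 0]

```text
time: 8.15
ee_pos: [0.6082, -0.0328, 0.3164]
ee_rot: [-0.398, 2.726, -1.261]
ft_force: [10.1, -7.2, -14.1]
finger_gap: 0.0107
```

Call:
jog_arm:
  motion:
    - [0, 0, 0, 0, 0, 0]
    - [0, 0, 0, 0, 0, 0]

```text
time: 8.32
ee_pos: [0.6081, -0.0328, 0.3168]
ee_rot: [-0.397, 2.726, -1.261]
ft_force: [8.9, -7.3, -12.6]
finger_gap: 0.0106
```

The force peaked on the ramp and then levelled at about 14 N. That puts us near the middle, and it agrees with the picture (0.268 raise ≈ z 0.315). To test it, I lower slightly while still holding.

Call:
jog_arm:
  motion:
    - [0, 0.11, 0.1, 0, 0, 0]
    - [0, 0.23, 0.19, 0, 0, 0]
    - [0, 0.23, 0.19, 0, 0, 0]

```text
time: 8.57
ee_pos: [0.6082, -0.0329, 0.3167]
ee_rot: [-0.395, 2.722, -1.265]
ft_force: [4.5, -4.8, -5.3]
finger_gap: 0.0108
```

Call:
jog_arm:
  motion:
    - [0, 0.11, 0.1, 0, 0, 0]
    - [0, 0.19, 0.16, 0, 0, 0]
    - [0, 0.19, 0.16, 0, 0, 0]

```text
time: 8.82
ee_pos: [0.6082, -0.0329, 0.3166]
ee_rot: [-0.393, 2.719, -1.267]
ft_force: [1.6, -6.1, -0.5]
finger_gap: 0.0108
```

The vertical load is zero and the screen has not moved, so the brake holds it. I release.

Call:
jog_arm:
  motion:
    - [0, 0, 0, 0, 0, 0]
    - [0, 0, 0, 0, 0, 0]
    - [0, 0, 0, 0, 0, 0]
    - [0, 0, 0, 0, 0, 0]
    - [0, 0, 0, 0, 0, 0]
    - [0, 0, 0, 0, 0, 0]
  fingers: -1

```text
time: 9.32
ee_pos: [0.6089, -0.0316, 0.3164]
ee_rot: [-0.395, 2.718, -1.264]
ft_force: [-0.2, 0.1, 0.1]
finger_gap: 0.043
```

Call:
jog_arm:
  motion:
    - [0, 0, -1, 0, 0, 0]
    - [0, 0, -3, 0, 0, 0]
    - [0, 0, -6, 0, 0, 0]
    - [0, 0, -9, 0, 0, 0]
    - [0, 0, -12, 0, 0, 0]
    - [0, 0, -12, 0, 0, 0]
    - [0, 0, -12, 0, 0, 0]
    - [0, 0, -12, 0, 0, 0]

```text
time: 9.98
ee_pos: [0.5828, 0.0563, 0.3932]
ee_rot: [-0.395, 2.719, -1.264]
ft_force: [0.3, -0.4, -0.2]
finger_gap: 0.086
```

```bash
python3 - <<'E'
from h import *
st(); im=snap('side','s3.png'); a=im['pixels'][60:290,170:400]; cv2.imwrite('pics/n3.png',cv2.resize(a,None,fx=2.4,fy=2.4,interpolation=3))
E
```

```text
t 9.98 q [ 0.692  0.28  -0.241  0.779 -1.513 -0.643] tcp [0.583 0.056 0.393] grasp booth [-0.13  -0.005  0.405] F [ 0.293 -0.416 -0.249] gap 0.08604318099944694 zdir [ 0.214 -0.734 -0.645]
```

View pics/n3.png

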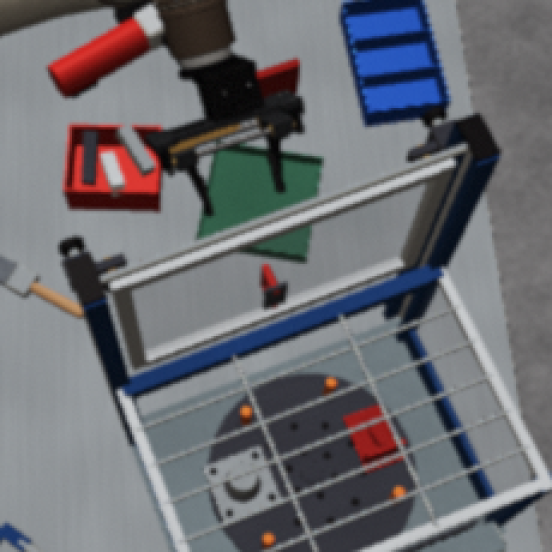

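Screen is standing at (130–440, 150–360) with nothing holding it. Next I close the fingers into a prong and bring it to the post at the front right.

```bash
python3 - <<'E'
from h import *
M=Rtool(40); off=.019*M[:,2]
A=B(-.110,-.095,.216)+off; print('A',row(A,M))
E0=B(.064,-.097,.070)+off; print('E rel A',row(E0,M,M,A))
C=lambda phi:np.array([.17+.125*np.cos(phi),.125*np.sin(phi)-.023])
ph=np.deg2rad(212-np.r_[0,2,5,8.5,12.5,17,21.5,26,30.5,35,39.5,44,48.5,53,57.5,62,66.5,71,75.5,79.5,83,86,88,89])
P=[np.array([.064,-.097])]+[C(p) for p in ph]
for k in range(3):
    p0=P[8*k]
    print([ (np.round([-100*(q-p0)[1],-64.3*(q-p0)[0],76.6*(q-p0)[0]],2).tolist()) for q in P[8*k+1:8*k+9]], P[8*k+8])
E
```

```text
A [8.881, 13.249, 13.687, 0.002, -0.002, 0.005]
E rel A [0.2, -0.0, 22.714, 0.0, 0.0, 0.0]
[[-0.78, 0.0, -0.0], [-1.15, 0.14, -0.17], [-1.73, 0.35, -0.41], [-2.42, 0.56, -0.66], [-3.23, 0.76, -0.91], [-4.16, 0.95, -1.13], [-5.12, 1.09, -1.3], [-6.09, 1.18, -1.4]] [ 0.046 -0.036]
[[-0.98, 0.04, -0.05], [-1.96, 0.03, -0.04], [-2.94, -0.02, 0.03], [-3.91, -0.13, 0.16], [-4.86, -0.29, 0.34], [-5.79, -0.49, 0.58], [-6.69, -0.74, 0.88], [-7.56, -1.03, 1.23]] [0.062 0.039]
[[-0.83, -0.34, 0.4], [-1.62, -0.71, 0.85], [-2.35, -1.13, 1.35], [-2.97, -1.53, 1.82], [-3.46, -1.9, 2.27], [-3.86, -2.24, 2.66], [-4.11, -2.47, 2.94], [-4.23, -2.58, 3.08]] [0.102 0.082]
```

Call:
jog_arm:
  motion:
    - [8.9, 13.2, 13.7, 0, 0, 0]
    - [8.9, 13.2, 13.7, 0, 0, 0]
    - [8.9, 13.2, 13.7, 0, 0, 0]
    - [8.9, 13.2, 13.7, 0, 0, 0]
    - [8.9, 13.2, 13.7, 0, 0, 0]
    - [8.9, 13.2, 13.7, 0, 0, 0]
    - [8.9, 13.2, 13.7, 0, 0, 0]
    - [8.9, 13.2, 13.7, 0, 0, 0]
  fingers: 1
  squeeze: 20

```text
time: 10.7
ee_pos: [0.5035, 0.012, 0.2053]
ee_rot: [-0.393, 2.718, -1.265]
ft_force: [0.4, -0.0, 1.1]
finger_gap: 0.0419
```

Call:
jog_arm:
  motion:
    - [0, 0, 0, 0, 0, 0]
    - [0, 0, 0, 0, 0, 0]
    - [0, 0, 0, 0, 0, 0]
    - [0, 0, 0, 0, 0, 0]
    - [0, 0, 0, 0, 0, 0]
    - [0, 0, 0, 0, 0, 0]
    - [0, 0, 0, 0, 0, 0]
    - [0, 0, 0, 0, 0, 0]

```text
time: 11.37
ee_pos: [0.5027, 0.012, 0.2048]
ee_rot: [-0.394, 2.719, -1.264]
ft_force: [0.1, 0.0, 1.2]
finger_gap: 0.0007
```

```bash
python3 - <<'E'
from h import *
st(); M=Rtool(40); off=.019*M[:,2]; print(row(B(.064,-.097,.070)+off,M))
im=[snap('side','s4.png'),snap('top','t4.png')]
a=im[0]['pixels'][80:290,190:400];b=im[1]['pixels'][60:270,180:390]
cv2.imwrite('pics/n4.png',cv2.resize(np.hstack([a,b]),(800,400),interpolation=3))
for i in im: print(proj(i,B(.064,-.066,.09)))
E
```

```text
t 11.37 q [ 0.709  0.296 -0.732  0.857 -1.171 -1.03 ] tcp [0.503 0.012 0.205] grasp booth [-0.11  -0.094  0.217] F [0.079 0.02  1.199] gap 0.000748347931984173 zdir [ 0.214 -0.734 -0.645]
[0.258, 0.029, 22.768, 0.002, -0.0, 0.004]
[271.671 230.892]
[272.107 185.812]
```

View pics/n4.png

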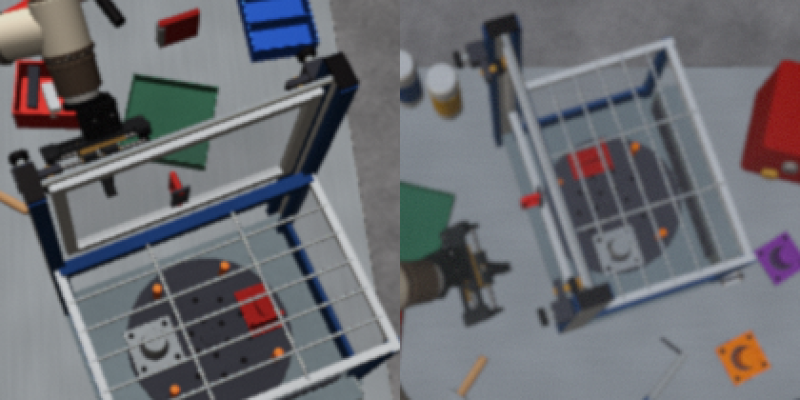

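The prong is outside the booth at left-panel (110,185), the screen is up, and the foot and cleat are unmoved. I enter beside the post.

Call:
jog_arm:
  motion:
    - [0.2, 0, 3, 0, 0, 0]
    - [0.2, 0, 6.5, 0, 0, 0]
    - [0.2, 0, 10, 0, 0, 0]
    - [0.2, 0, 13.5, 0, 0, 0]
    - [0.2, 0, 17, 0, 0, 0]
    - [0.2, 0, 20, 0, 0, 0]
    - [0.2, 0, 22, 0, 0, 0]
    - [0.2, 0, 22.8, 0, 0, 0]

```text
time: 12.13
ee_pos: [0.5485, -0.1586, 0.0555]
ee_rot: [-0.392, 2.723, -1.266]
ft_force: [0.8, -0.9, -0.6]
finger_gap: 0.0006
```

Call:
jog_arm:
  motion:
    - [-0.4, 0, 0, 0, 0, 0]
    - [-0.78, 0, 0, 0, 0, 0]
    - [-1.15, 0.14, -0.17, 0, 0, 0]
    - [-1.73, 0.35, -0.41, 0, 0, 0]
    - [-2.42, 0.56, -0.66, 0, 0, 0]
    - [-3.23, 0.76, -0.91, 0, 0, 0]
    - [-4.16, 0.95, -1.13, 0, 0, 0]
    - [-5.12, 1.09, -1.3, 0, 0, 0]

```text
time: 12.8
ee_pos: [0.5952, -0.1234, 0.0578]
ee_rot: [-0.397, 2.717, -1.263]
ft_force: [-0.5, 0.2, 0.0]
finger_gap: 0.0007
```

```bash
python3 - <<'E'
from h import *
st(); im=[snap('side','s5.png'),snap('top','t5.png')]
a=im[0]['pixels'][80:290,190:400];b=im[1]['pixels'][60:270,180:390]
cv2.imwrite('pics/n5.png',cv2.resize(np.hstack([a,b]),(800,400),interpolation=3))
E
```

```text
t 12.8 q [ 0.217  0.562 -0.815  1.476 -0.872 -1.313] tcp [ 0.595 -0.123  0.058] grasp booth [ 0.046 -0.044  0.07 ] F [-0.467  0.23   0.044] gap 0.0006902282321049189 zdir [ 0.216 -0.733 -0.645]
```

View pics/n5.png

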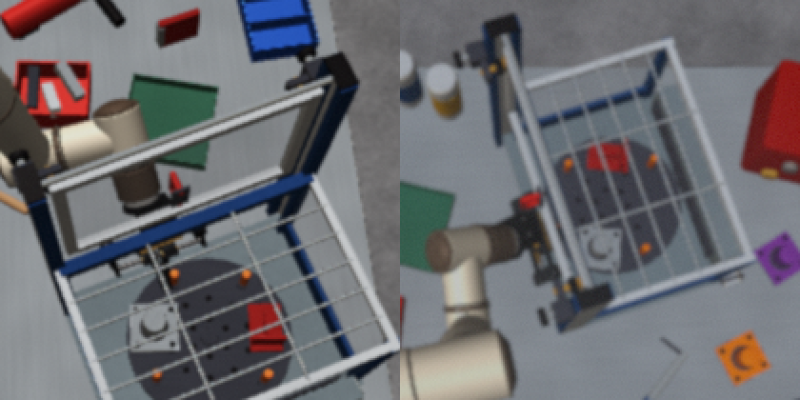

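The turntable turns with the post and carries the foot and cleat, with the screen still up. I continue along the arc.

Call:
jog_arm:
  motion:
    - [-0.97, 0.09, -0.1, 0, 0, 0]
    - [-1.95, 0.13, -0.15, 0, 0, 0]
    - [-2.93, 0.12, -0.14, 0, 0, 0]
    - [-3.91, 0.07, -0.07, 0, 0, 0]
    - [-4.88, -0.04, 0.06, 0, 0, 0]
    - [-5.83, -0.2, 0.24, 0, 0, 0]
    - [-6.76, -0.4, 0.48, 0, 0, 0]
    - [-7.66, -0.65, 0.78, 0, 0, 0]

```text
time: 13.57
ee_pos: [0.6714, -0.1133, 0.0573]
ee_rot: [-0.394, 2.718, -1.264]
ft_force: [-0.2, 0.9, 0.3]
finger_gap: 0.0005
```

Call:
jog_arm:
  motion:
    - [-0.87, -0.29, 0.35, 0, 0, 0]
    - [-1.7, -0.63, 0.75, 0, 0, 0]
    - [-2.49, -1.0, 1.2, 0, 0, 0]
    - [-3.22, -1.42, 1.7, 0, 0, 0]
    - [-3.84, -1.82, 2.17, 0, 0, 0]
    - [-4.33, -2.19, 2.62, 0, 0, 0]
    - [-4.6, -2.4, 2.9, 0, 0, 0]
    - [-4.6, -2.4, 2.9, 0, 0, 0]

```text
time: 14.23
ee_pos: [0.7259, -0.1368, 0.0573]
ee_rot: [-0.393, 2.718, -1.265]
ft_force: [-0.6, 1.0, -0.1]
finger_gap: -0.0001
```

```bash
cat >> h.py <<'E'
def posts(im,box):
    hsv=cv2.cvtColor(im['pixels'],cv2.COLOR_BGR2HSV); m=cv2.inRange(hsv,np.array((6,120,110)),np.array((18,255,255)))
    x0,y0,x1,y1=box; k,lab,stt,ce=cv2.connectedComponentsWithStats(m[y0:y1,x0:x1])
    for i in range(1,k):
        if stt[i,4]>=6:
            d=at_z(im,ce[i]+[x0,y0],.085)-B(.17,0,0); print('post',stt[i,4],ce[i]+[x0,y0],'booth',np.array([d@BX+.17,d@BY]),'r',round(np.hypot(*d[:2]),3),'ang',round(np.degrees(np.arctan2(d@BY,d@BX)),1))
def footpos(im,n):
    for f in ctrl.find_in(im,'foot'):
        d=at_z(im,f['pixel'],.06)-BO; print('foot',n,np.round(f['pixel']),round(f['conf'],2),np.array([d@BX,d@BY]))
E
python3 - <<'E'
from h import *
st(); im=[snap('side','s6.png'),snap('top','t6.png')]
posts(im[0],(230,200,350,310)); posts(im[1],(250,110,340,210)); footpos(im[0],'side'); footpos(im[1],'top')
E
```

```text
t 14.23 q [ 0.183  0.705 -0.493  1.361 -0.891 -1.084] tcp [ 0.726 -0.137  0.057] grasp booth [0.096 0.078 0.07 ] F [-0.636  0.952 -0.142] gap -0.00012928154077212583 zdir [ 0.215 -0.734 -0.644]
post 21 [320.238 224.286] booth [0.098 0.103] r 0.126 ang 124.9
post 19 [268.842 235.842] booth [ 0.076 -0.081] r 0.124 ang -139.3
post 23 [336.957 258.391] booth [0.23  0.111] r 0.126 ang 61.8
post 22 [292.091 288.909] booth [ 0.274 -0.07 ] r 0.125 ang -34.1
post 17 [268.412 145.118] booth [0.1   0.101] r 0.123 ang 124.8
post 21 [320.857 174.   ] booth [ 0.269 -0.074] r 0.124 ang -36.9
post 10 [276.  188.5] booth [ 0.076 -0.08 ] r 0.123 ang -139.4
foot side [292. 231.] 0.89 [0.08  0.005]
foot side [274. 373.] 0.78 [ 0.499 -0.218]
foot side [208. 346.] 0.68 [ 0.349 -0.392]
foot top [359. 249.] 0.87 [ 0.328 -0.404]
foot top [379. 196.] 0.85 [ 0.477 -0.223]
foot top [273. 169.] 0.69 [0.09  0.006]
```

The post has turned 87° and the foot sits near (0.065, 0.005) in booth coordinates, close to the loading point. I back straight out, open the gripper and look.

Call:
jog_arm:
  motion:
    - [0.1, 0, -1, 0, 0, 0]
    - [0.3, 0, -3, 0, 0, 0]
    - [0.3, 0, -6, 0, 0, 0]
    - [0.3, 0, -9.5, 0, 0, 0]
    - [0.3, 0, -13, 0, 0, 0]
    - [0.3, 0, -16.5, 0, 0, 0]
    - [0.3, 0, -20, 0, 0, 0]
    - [0.3, 0, -23, 0, 0, 0]

```text
time: 15.1
ee_pos: [0.672, 0.0341, 0.2071]
ee_rot: [-0.396, 2.718, -1.262]
ft_force: [-0.1, 0.3, -0.3]
finger_gap: 0.0005
```

Call:
jog_arm:
  motion:
    - [2, 0, 0, 0, 0, 0]
    - [5, 0, 0, 0, 0, 0]
    - [7, 0, 0, 0, 0, 0]
    - [7, 0, 0, 0, 0, 0]
    - [7, 0, 0, 0, 0, 0]
    - [7, 0, 0, 0, 0, 0]
    - [7, 0, 0, 0, 0, 0]
    - [7, 0, 0, 0, 0, 0]
  fingers: -1

```text
time: 15.77
ee_pos: [0.6064, 0.0121, 0.2052]
ee_rot: [-0.394, 2.719, -1.264]
ft_force: [-0.0, -0.8, -0.5]
finger_gap: 0.0461
```

```bash
python3 - <<'E'
from h import *
st(); im=[snap('side','s7.png'),snap('top','t7.png')]
footpos(im[0],'side'); footpos(im[1],'top')
for i in im: print(proj(i,B(.065,0,.094)),proj(i,B(.065,0,.038)))
a=im[0]['pixels'][185:285,235:355];b=im[1]['pixels'][120:220,235:355]
cv2.imwrite('pics/n7.png',cv2.resize(np.hstack([a,b]),(800,333),interpolation=3))
E
```

```text
t 15.77 q [ 0.577  0.43  -0.528  0.925 -1.159 -0.921] tcp [0.606 0.012 0.205] grasp booth [-0.081  0.005  0.217] F [-0.003 -0.804 -0.506] gap 0.04613706365889017 zdir [ 0.214 -0.734 -0.645]
foot side [295. 228.] 0.61 [0.076 0.017]
foot side [272. 372.] 0.6 [ 0.494 -0.223]
foot side [285. 174.] 0.47 [-0.133  0.059]
foot top [358. 247.] 0.75 [ 0.327 -0.398]
foot top [381. 197.] 0.73 [ 0.482 -0.229]
foot top [275. 169.] 0.49 [0.101 0.003]
[289.555 224.622] [288.763 228.906]
[267.655 170.156] [266.872 172.903]
```

View pics/n7.png

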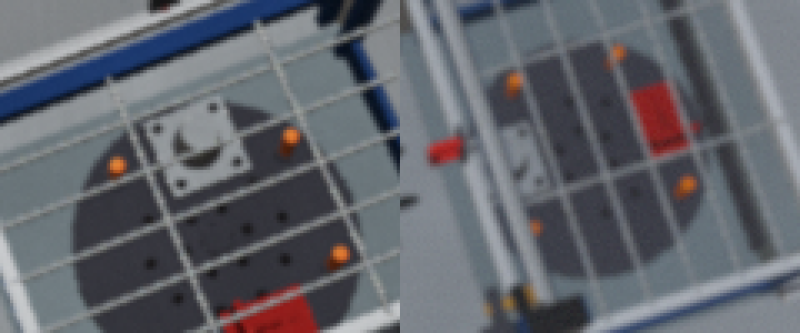

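The steel foot now stands at the front (left panel, centre about (198,140)), between the posts at (118,165) and (290,138), with the cleat at the back at (270,315). I compute the grasp.

```bash
python3 - <<'E'
from h import *
im=ctrl.get_image('side')
f=lambda x,y:(235+x/3.333,185+y/3.333)
for px,z in((f(197,128),.094),(f(198.5,143),.038)):
    d=at_z(im,px,z)-BO; print(np.array([d@BX,d@BY]))
M=Rtool(40); off=.019*M[:,2]; G=B(.066,.017,.070)+off; print(row(G-.1*M[:,2],M),row(G,M))
E
```

```text
[0.066 0.017]
[0.069 0.021]
[-1.251, 1.83, 10.702, 0.002, -0.001, 0.004] [-1.262, 1.807, 20.702, 0.002, -0.001, 0.004]
```

Call:
jog_arm:
  motion:
    - [-0.7, 0.9, 0, 0, 0, 0]
    - [-1.4, 1.75, 2, 0, 0, 0]
    - [-1.4, 1.75, 5, 0, 0, 0]
    - [-1.4, 1.75, 8, 0, 0, 0]
    - [-1.4, 1.75, 10.5, 0, 0, 0]
    - [-1.4, 1.75, 12, 0, 0, 0]
    - [-1.4, 1.75, 12, 0, 0, 0]
    - [-1.4, 1.75, 12, 0, 0, 0]

```text
time: 16.68
ee_pos: [0.6417, -0.062, 0.1136]
ee_rot: [-0.394, 2.72, -1.266]
ft_force: [0.1, -0.9, 1.6]
finger_gap: 0.0869
```

Call:
jog_arm:
  motion:
    - [0, 0, 1.5, 0, 0, 0]
    - [0, 0, 3, 0, 0, 0]
    - [0, 0, 4.5, 0, 0, 0]
    - [0, 0, 6, 0, 0, 0]
    - [0, 0, 7.2, 0, 0, 0]
    - [0, 0, 8.2, 0, 0, 0]
    - [0, 0, 8.8, 0, 0, 0]
    - [0, 0, 8.8, 0, 0, 0]

```text
time: 17.35
ee_pos: [0.6609, -0.126, 0.0577]
ee_rot: [-0.394, 2.718, -1.265]
ft_force: [-0.8, -0.7, -0.6]
finger_gap: 0.087
```

```bash
python3 - <<'E'
from h import *
st()
E
```

```text
t 17.35 q [ 0.207  0.632 -0.656  1.411 -0.882 -1.199] tcp [ 0.661 -0.126  0.058] grasp booth [0.067 0.019 0.07 ] F [-0.751 -0.681 -0.62 ] gap 0.08699559083969527 zdir [ 0.214 -0.734 -0.645]
```

Call:
jog_arm:
  motion:
    - [0, 0, 0, 0, 0, 0]
    - [0, 0, 0, 0, 0, 0]
    - [0, 0, 0, 0, 0, 0]
    - [0, 0, 0, 0, 0, 0]
    - [0, 0, 0, 0, 0, 0]
    - [0, 0, 0, 0, 0, 0]
    - [0, 0, 0, 0, 0, 0]
    - [0, 0, 0, 0, 0, 0]
  fingers: 1
  squeeze: 50

```text
time: 18.02
ee_pos: [0.6603, -0.1262, 0.0579]
ee_rot: [-0.394, 2.719, -1.265]
ft_force: [2.0, 0.7, -0.2]
finger_gap: 0.0415
```

Call:
jog_arm:
  motion:
    - [0, 0, 0, 0, 0, 0]
    - [0, 0, 0, 0, 0, 0]
    - [0, 0, 0, 0, 0, 0]

```text
time: 18.27
ee_pos: [0.6603, -0.1262, 0.0579]
ee_rot: [-0.394, 2.719, -1.265]
ft_force: [-0.9, 0.5, 0.5]
finger_gap: 0.0411
```

The opening of 41 mm matches the 42.4 mm tube. I lift 3 cm, slowly.

Call:
jog_arm:
  motion:
    - [0, -0.2, -0.16, 0, 0, 0]
    - [0, -0.5, -0.42, 0, 0, 0]
    - [0, -0.9, -0.76, 0, 0, 0]
    - [0, -1.4, -1.18, 0, 0, 0]
    - [0, -1.9, -1.6, 0, 0, 0]
    - [0, -2.2, -1.86, 0, 0, 0]
    - [0, -2.3, -1.94, 0, 0, 0]
    - [0, -2.3, -1.94, 0, 0, 0]

```text
time: 18.93
ee_pos: [0.6608, -0.1258, 0.0886]
ee_rot: [-0.394, 2.718, -1.263]
ft_force: [0.2, -1.0, -7.4]
finger_gap: 0.0414
```

```bash
python3 - <<'E'
from h import *
st()
print('x out 1cm in tool:',-Rtool(40).T@BX,' left 1cm:',Rtool(40).T@BY)
s=ctrl.get_state(); print(s['moment'])
E
```

```text
t 18.93 q [ 0.224  0.588 -0.639  1.348 -0.898 -1.124] tcp [ 0.661 -0.126  0.089] grasp booth [0.067 0.019 0.101] F [ 0.226 -1.015 -7.413] gap 0.041430645214409624 zdir [ 0.215 -0.734 -0.645]
x out 1cm in tool: [ 0.     0.643 -0.766]  left 1cm: [-1. -0.  0.]
[3.1   0.881 0.019]
```

Carrying about 7 N. I bring it out.

Call:
jog_arm:
  motion:
    - [0, 0.5, -0.6, 0, 0, 0]
    - [0, 1.6, -1.9, 0, 0, 0]
    - [0, 3.0, -3.6, 0, 0, 0]
    - [0, 4.6, -5.5, 0, 0, 0]
    - [0, 6.2, -7.4, 0, 0, 0]
    - [0, 7.8, -9.3, 0, 0, 0]
    - [0, 9.4, -11.2, 0, 0, 0]
    - [0, 10.9, -13.0, 0, 0, 0]

```text
time: 19.6
ee_pos: [0.6121, 0.0386, 0.0881]
ee_rot: [-0.395, 2.719, -1.263]
ft_force: [0.4, 0.9, -6.3]
finger_gap: 0.0415
```

Call:
jog_arm:
  motion:
    - [-0.7, 1.5, -1.8, 0, 0, 0]
    - [-1.8, 3.2, -3.8, 0, 0, 0]
    - [-3.0, 5.0, -6.0, 0, 0, 0]
    - [-4.2, 6.8, -8.1, 0, 0, 0]
    - [-5.3, 8.5, -10.1, 0, 0, 0]
    - [-6.2, 10.0, -11.9, 0, 0, 0]
    - [-6.7, 11.0, -13.1, 0, 0, 0]
    - [-6.8, 11.3, -13.4, 0, 0, 0]

```text
time: 20.27
ee_pos: [0.6287, 0.2288, 0.0874]
ee_rot: [-0.398, 2.717, -1.259]
ft_force: [1.0, 0.4, -6.8]
finger_gap: 0.0412
```

Call:
jog_arm:
  motion:
    - [0, 0, 0, 0, 0, 0]
    - [0, 0, 0, 0, 0, 0]

```text
time: 20.43
ee_pos: [0.6274, 0.2237, 0.0875]
ee_rot: [-0.394, 2.72, -1.266]
ft_force: [-0.5, -1.6, -7.5]
finger_gap: 0.0414
```

```bash
python3 - <<'E'
from h import *
st(); im=[snap('side','s8.png'),snap('top','t8.png')]
a=im[0]['pixels'][80:240,190:390];b=im[1]['pixels'][90:250,130:330]
cv2.imwrite('pics/n8.png',cv2.resize(np.hstack([a,b]),(800,320),interpolation=3))
E
```

```text
t 20.43 q [ 0.836  0.748 -0.232  0.753 -1.255 -1.043] tcp [0.627 0.224 0.088] grasp booth [-0.278  0.085  0.1  ] F [-0.532 -1.64  -7.525] gap 0.04137960171891237 zdir [ 0.212 -0.735 -0.644]
```

View pics/n8.png

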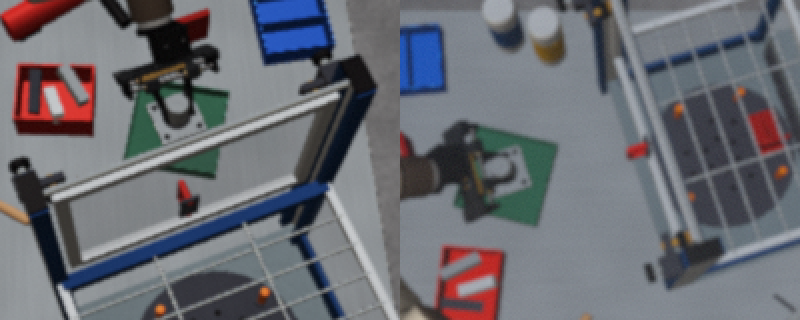

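The foot hangs over the tray: left panel foot (177,120), tray centre about (178,130). The screen still stands. I lower it.

Call:
jog_arm:
  motion:
    - [0, 0.3, 0.26, 0, 0, 0]
    - [0, 0.9, 0.77, 0, 0, 0]
    - [0, 1.6, 1.35, 0, 0, 0]
    - [0, 2.3, 1.94, 0, 0, 0]
    - [0, 3.0, 2.53, 0, 0, 0]
    - [0, 3.5, 2.95, 0, 0, 0]
    - [0, 3.8, 3.2, 0, 0, 0]
    - [0, 3.8, 3.2, 0, 0, 0]

```text
time: 21.2
ee_pos: [0.6278, 0.2236, 0.037]
ee_rot: [-0.396, 2.719, -1.267]
ft_force: [0.1, 0.5, -6.9]
finger_gap: 0.0415
```

Call:
jog_arm:
  motion:
    - [0, 0.08, 0.06, 0, 0, 0]
    - [0, 0.15, 0.13, 0, 0, 0]
    - [0, 0.23, 0.19, 0, 0, 0]
    - [0, 0.3, 0.26, 0, 0, 0]
    - [0, 0.3, 0.26, 0, 0, 0]

```text
time: 21.62
ee_pos: [0.6282, 0.224, 0.0346]
ee_rot: [-0.394, 2.719, -1.264]
ft_force: [0.5, 0.0, -6.7]
finger_gap: 0.0412
```

Call:
jog_arm:
  motion:
    - [0, 0.04, 0.03, 0, 0, 0]
    - [0, 0.08, 0.06, 0, 0, 0]
    - [0, 0.11, 0.1, 0, 0, 0]
    - [0, 0.15, 0.13, 0, 0, 0]
    - [0, 0.15, 0.13, 0, 0, 0]

```text
time: 22.03
ee_pos: [0.6281, 0.2239, 0.0324]
ee_rot: [-0.394, 2.719, -1.265]
ft_force: [-0.1, -0.6, -7.1]
finger_gap: 0.0408
```

Call:
jog_arm:
  motion:
    - [0, 0.04, 0.03, 0, 0, 0]
    - [0, 0.08, 0.06, 0, 0, 0]
    - [0, 0.11, 0.1, 0, 0, 0]
    - [0, 0.15, 0.13, 0, 0, 0]
    - [0, 0.15, 0.13, 0, 0, 0]

```text
time: 22.45
ee_pos: [0.6282, 0.2239, 0.031]
ee_rot: [-0.394, 2.718, -1.265]
ft_force: [0.2, -0.1, -5.1]
finger_gap: 0.0411
```

Call:
jog_arm:
  motion:
    - [0, 0.03, 0.03, 0, 0, 0]
    - [0, 0.06, 0.05, 0, 0, 0]
    - [0, 0.08, 0.06, 0, 0, 0]
    - [0, 0.08, 0.06, 0, 0, 0]

```text
time: 22.78
ee_pos: [0.6282, 0.2239, 0.031]
ee_rot: [-0.393, 2.717, -1.267]
ft_force: [-4.0, 1.3, 1.2]
finger_gap: 0.0413
```

It has touched down and the tray carries the weight. I release slowly and back out along the tool axis.

Call:
jog_arm:
  motion:
    - [0, 0, 0, 0, 0, 0]
    - [0, 0, 0, 0, 0, 0]
    - [0, 0, 0, 0, 0, 0]
    - [0, 0, 0, 0, 0, 0]
    - [0, 0, 0, 0, 0, 0]
    - [0, 0, 0, 0, 0, 0]
    - [0, 0, 0, 0, 0, 0]
    - [0, 0, 0, 0, 0, 0]
  fingers: -1

```text
time: 23.45
ee_pos: [0.6282, 0.2239, 0.0295]
ee_rot: [-0.394, 2.719, -1.265]
ft_force: [-0.9, -0.1, -0.3]
finger_gap: 0.084
```

Call:
jog_arm:
  motion:
    - [0, 0, -1, 0, 0, 0]
    - [0, 0, -3, 0, 0, 0]
    - [0, 0, -6, 0, 0, 0]
    - [0, 0, -9, 0, 0, 0]
    - [0, 0, -12, 0, 0, 0]
    - [0, 0, -15, 0, 0, 0]
    - [0, 0, -17, 0, 0, 0]
    - [0, 0, -18, 0, 0, 0]

```text
time: 24.12
ee_pos: [0.5893, 0.3597, 0.1482]
ee_rot: [-0.396, 2.716, -1.258]
ft_force: [0.3, 0.1, -0.0]
finger_gap: 0.087
```

Call:
jog_arm:
  motion:
    - [0, 0, 0, 0, 0, 0]
    - [0, 0, 0, 0, 0, 0]
    - [0, 0, 0, 0, 0, 0]
    - [0, 0, 0, 0, 0, 0]

```text
time: 24.45
ee_pos: [0.5895, 0.3543, 0.1444]
ee_rot: [-0.394, 2.72, -1.268]
ft_force: [0.4, -0.9, 0.1]
finger_gap: 0.0871
```

```bash
python3 - <<'E'
from h import *
st(); im=[snap('side','s9.png'),snap('top','t9.png')]
for i,n in zip(im,('side','top')):
    print(n,'tray proj',proj(i,(.625,.238,.003)),'handle',[np.round(f['pixel']).tolist() for f in ctrl.find_in(i,'screen_handle')][:2])
    for f in ctrl.find_in(i,'foot'): print(np.round(f['pixel'],1),round(f['conf'],2),at_z(i,f['pixel'],.035))
a=im[0]['pixels'][80:240,190:390];b=im[1]['pixels'][90:250,130:330]
cv2.imwrite('pics/n9.png',cv2.resize(np.hstack([a,b]),(800,320),interpolation=3))
E
```

```text
t 24.45 q [ 1.003  0.784  0.038  0.613 -1.506 -0.979] tcp [0.59  0.354 0.144] grasp booth [-0.414  0.085  0.157] F [ 0.402 -0.918  0.096] gap 0.08713812052600055 zdir [ 0.212 -0.736 -0.643]
side tray proj [277.732 144.665] handle [[288.0, 172.0], [223.0, 75.0]]
[277.6 141.1] 0.88 [0.624 0.238 0.035]
[271.8 371.5] 0.84 [ 0.545 -0.589  0.035]
[206.4 347.3] 0.55 [ 0.334 -0.501  0.035]
[296.6 255. ] 0.35 [ 0.658 -0.211  0.035]
top tray proj [183.289 177.578] handle [[252.0, 155.0]]
[362.1 245.6] 0.83 [ 0.337 -0.5    0.035]
[377.4 195.4] 0.59 [ 0.544 -0.573  0.035]
[185.9 179.9] 0.56 [0.609 0.222 0.035]
```

The picture limit is reached, so I check the screen numerically against the earlier frame and then hand in.

```bash
python3 - <<'E'
from h import *
a,b=[cv2.imread(f'pics/s{k}.png').astype(int) for k in(3,9)]
print('screen/handle region mean diff',np.abs(a-b)[165:188,270:300].mean(), 'cleat region vs s8',np.abs(cv2.imread('pics/s8.png').astype(int)-b)[200:300,250:360].mean())
ctrl.sign_off(); print('done')
E
```

```text
screen/handle region mean diff 3.6473429951690823 cleat region vs s8 2.412757575757576
the job is handed in; nothing more can be done
done
```

I raised the screen, turned the table, and set the steel foot in the green tray. I handed the job in at about 24.5 s of the 69 s allowed.

- **Screen:** I lifted it about 0.27 m by the handle, until the lifting force rose from about 7.5 N and levelled near 14 N. While still gripping, I took the load off, and it did not move. It stayed up after I let go. At the end the handle area in the side picture still matched the frame taken just after release.
- **Turntable:** I pushed the front-right post round by about 87°. The foot came to rest about 20 mm from the loading point, within the 35 mm allowed.
- **Foot:** The tube measured 41 mm in the grip, against 42.4 mm expected. I lowered it in millimetre steps until the tray took the weight, then backed out.
- **Last checks:** The side camera puts the foot at (0.624, 0.238), against my tray estimate of (0.625, 0.238). The top camera's less confident detection puts it about 22 mm off. Both are inside the 60 mm limit. The wrist force was about 1 N or less, so the robot was touching nothing.

The picture limit stopped me viewing the final scene, so the foot being upright and flat rests on how it touched down and those detections. I did not re-check the bin or grinder at the end. As far as I could tell, nothing touched them.

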